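# Load the tea warmer and hold its lever at the third click

## Robot

A 6-joint arm with a two-finger parallel gripper is mounted at the origin on the work surface. World frame = base frame: x ahead of the robot, y to its left, z up, the work surface at z = 0. Lengths are in mm, angles in rad, forces in N, time in s.
With the tool pointing down it reaches from about 400 to 925 mm from the base axis. Payload 12.5 kg.
Tool frame: the origin (TCP) lies midway between the tips of the shut fingers; the grasp point (between the pads) lies 19 mm behind it (env.pinch_z is the z of the grasp point in the tool frame, in mm); z points along the fingers, y is the line along which they close (so a half turn about z gives the same grasp; the last joint's range is limited). The gripper opens to 95 mm and grips with 3 to 60 N. Pads are 20 mm wide; open, the fingers measure 119 mm over their backs; the gripper's body (75 mm by 180 mm) begins 59 mm behind the grasp point.
Start: joints at [-1.419, 0.491, 1.559, -0, 1.092, -0.106], TCP at [159.369, -604.358, 214.661] pointing down, gripper open.
Joint ranges: [-3.1, 3.1], [-0.84, 2.19], [0.05, 2.79], [-1.13, 4.28], [0.06, 2.93], [-2.69, 2.69]. Speed limits (rad/s): [2.22, 2.22, 2.79, 3.14, 3.14, 3.14].

## Interface

Orientations are given as [roll, pitch, yaw] about the fixed x, y, z axes, in that order (R = Rz(yaw) Ry(pitch) Rx(roll)).
In Python, from cell import env, eyes gives the robot as it stands.
- The arm moves only by the shell command python3 -m inch 'ROWS'. ROWS is JSON, a list of rows, each a list of 3 entries, a list of its own where there are three numbers: the shift along the tool's x, y, z in units of 60 mm (1.0 is 60 mm), then the turn about the tool's z in units of 5 degrees (1.0 is 5 degrees), then the closure, from -1 (fully open) to 1 (shut). In form: [[[tx, ty, tz], turn, claw], ...]. A call has exactly 10 rows; each row shifts and turns the commanded pose from where the row before left it, along the tool's axes as they then stand; what a row does not reach is not made up. A row lasts 1/8 s, in which the tool goes at most 62.5 mm and 10.7 degrees, less where a joint would pass 70% of its speed; a pose out of reach is approached as far as the arm can. A call is refused whole if a number of a shift passes 1 or a number of a turn 1, either way. A call with a gripper value outside its range is refused whole. The fingers move at their own pace and stop on an object; the grip force is fixed at half the most. Time passes only in rows, so rows that do not move let the fingers close, or fill a call up. It gives the time, the measured TCP pose, the force, the opening and the grip force at its end, in the units of the state.
- env.state(): the state, without advancing time (a new reading comes with each control period).
- eyes.read_camera(name): name is "scene" or "top" or "wrist"; returns a dict with "pixels" (384x512x3 uint8, red, green, blue), "fx", "fy", "cx", "cy" (pixels), "extrinsics" (4x4, takes a point from world to camera coordinates). Camera axes: x right, y down, z forward; pixel columns grow to the right and rows downward; lengths in mm; the calibration is good to about 2 mm. The wrist camera is an equidistant fisheye: a pixel r from the principal point sees the ray r / f radians off the axis. A picture is of the moment at which its call begins. There is no depth.
- env.job_done(): hands the job in; it is judged then, once.
Trained networks look in a picture, given as the dict that the camera call returned (one of the last four; its "shot" number tells which), for a name from the list of things; names that differ only in an ending like _2 or _b are one class to them, and where a whole thing is asked for, a point or a joint stands for the part that bears it (a point fixed in the world has none). Each returns a list of dicts, best first, with "score" (0 to 1); they miss things now and then, are a little off and sometimes report something else, mostly with a low value. They report only what shows in the picture. A call takes as long as a camera call. They do not tell look-alikes from the thing itself.
- eyes.boxes_of(name, picture): "centre" ([row, column] in pixels, amid what is visible of it).
- eyes.cut_out(name, picture): "mask" (384x512 bool, what is visible of it) and "centre" ([row, column] in pixels, amid what is visible of it).
- eyes.spot_point(name, picture): "centre" ([row, column] in pixels: a listed point, or the origin of a listed thing).
The state is a dict: "t": time; "joints": joint angles; "qvel": joint speeds; "tau": joint torques, N m; "eef_pos": TCP position; "tcp_rot": TCP orientation; "ft_force": force on the tool from outside, world axes, zero at the start; "moment": the same for the moment, N m; "opening": opening from 0.0 (shut) to 1.0 (fully open); "grip_force": force on a finger pad.
Only numpy, scipy, OpenCV 4.12 (cv2) and the standard library are available. Lean on these libraries where they do the work, as an engineer would, in place of code of your own. Each camera call takes 0.05 s, during which the arm holds its last target. There are 200 camera calls.

## Task

Take the full-length tea tablet out of the wooden rack and slide it on edge into the slot on top of the cream tea warmer, then let go of it so that it stands on the warmer's tray. After that press the warmer's spring lever down past its first two clicks to the third one near the bottom of its travel, hold it there against the spring for about three seconds, and finish your program while still holding it down (it springs back up as soon as it is released). Leave the half tablet in its rack slot and do not disturb the teapot and the cup.

Things in the scene. Friction and masses are not known exactly. Their poses are not given: they have to be found in the camera images.
- tablet: the full-length tea tablet: a brown rigid slab of pressed tea, 110 long (own x) x 18 thick (own y) x 85 high (own z), mass 0.15 to 0.26 kg, standing on its long edge in one of the two grooves of the rack, 30 deep, so that its upper 55 stand clear. Origin at the centre of its underside. Shallow score lines divide it into 4 columns
- half: the half tablet, to be left alone: same material, thickness (18) and height (85) but only 55 long (own x). It stands in the rack's other groove; which groove is which varies. Origin at the centre of its underside
- rack: fixed low pale wooden block, 150 (own x) x 140 (own y) x 38 high, with two grooves along its own x at own y = -37.5 and +37.5, each 115 x 23 and 30 deep, floor at height 8. Origin at the centre of its underside
- warmer: fixed cream tea-tablet warmer shaped like a one-slot toaster, 170 long (own x) x 100 wide (own y) x 130 high. Origin at the centre of its underside; own z up. The slot runs along own x in the middle of the top. The lever stands out of the end that faces own -x. The warmer's place (which side of the table) and yaw vary
- slot_mouth (a point): centre of the slot's mouth on the warmer's top face, 130 above the table; axes as the warmer's. The slot is 114 (own x) x 22 (own y), so the tablet has about 2 to spare on every side, with a 3 mm chamfer round the mouth. The tray inside lies 45 below the mouth when the lever is up (the loaded tablet then stands 40 proud) and goes down with the lever
- lever_pad (a point): middle of the upper face of the lever's wooden paddle; moves with the lever. With the lever up it is 105 above the table and 112 from the warmer's centre along own -x. The paddle is 46 (own x, it stands out 50 from the end face, pad middle 27 from the face) x 40 (own y) x 10 thick. Push it straight down from above
- lever (a joint): how far the lever is pressed (m): 0 up, 0.040 hard stop. Clicks at 0.012, 0.024, 0.036 (the third counts from 0.0325 to the stop), marked by brass studs on the end face. The push is 4 to 8 N, peaks at 9 to 11 N as each ridge is met (0.002, 0.014, 0.026), then sinks by 3 to 5 N; holding the third takes 7 to 11 N. It never latches: let go, it springs up to 0 with the tablet
- teapot: small loose brown clay teapot, 80 high, body 86 across, with spout (own +x) and handle (own -x), 130 over both; origin at the centre of its underside. Not to be disturbed
- cup: small loose brown clay cup, 72 across, 50 high; origin at the centre of its underside. Not to be disturbed
Mind the look-alikes: they are no part of the job. Leave any pink look-alike of the warmer alone. Leave any green look-alike of the tablet alone.

How it is judged:
By the outcome, as a careful person would: the job done as asked, in the order asked, and still so for the second after the job is handed in, while the arm keeps its last pose, push and grip.
It also fails if it takes over 64 s, if anything falls off the work surface, if the arm or the gripper's body presses on something with over 40 N, if the wrist force passes 120 N, or if a joint passes its speed limit or range.

## Working session

There is one attempt and no reset: what is moved stays moved. The work goes in short steps, Python scripts to look and compute and a shell command to move; the robot and the scene stay as the last step left them, time stands still between calls to the robot, and variables do not carry over. Pictures are saved under pics/ and viewed, at most 10 in all, crops included, and the job is handed in when it is done.

```bash
ls; mkdir -p pics; cat > h.py <<'E'
import numpy as np, cv2
from cell import env, eyes
def ray(p,rc):
    E=np.array(p["extrinsics"]);x=(rc[1]-p["cx"])/p["fx"];y=(rc[0]-p["cy"])/p["fy"]
    d=E[:3,:3].T@np.array([x,y,1.]);o=-E[:3,:3].T@E[:3,3];return o,d
def atz(p,rc,z):
    o,d=ray(p,rc);return (o+d*(z-o[2])/d[2]).round(1)
def proj(p,X):
    E=np.array(p["extrinsics"]);c=E[:3,:3]@np.array(X,float)+E[:3,3]
    return np.array([p["cy"]+p["fy"]*c[1]/c[2],p["cx"]+p["fx"]*c[0]/c[2]])
E
python3 - <<'E'
from h import *
print(env.state())
ims=[]
for n in("top","scene"):
    p=eyes.read_camera(n);ims.append(p["pixels"]);print(n,p["fx"],np.round(p["extrinsics"],2).tolist())
    for t in("tablet","half","rack","warmer","slot_mouth","lever_pad","teapot","cup"):
        print(t,[(round(d["score"],2),np.round(d["centre"]).tolist(), atz(p,d["centre"],{"slot_mouth":130,"lever_pad":105,"tablet":8,"half":8}.get(t,0)).tolist()) for d in eyes.spot_point(t,p)[:3]])
    cv2.imwrite(f"pics/{n}.png",cv2.resize(p["pixels"][:,:,::-1],(800,600)))
E
```

```text
pics
{'t': 0.0, 'joints': array([-1.41859900e+00,  4.91565763e-01,  1.55947347e+00,  7.41681560e-06,
        1.09170796e+00, -1.05613316e-01]), 'qvel': array([7.44187804e-05, 4.83857243e-04, 4.16508118e-04, 3.67395436e-04,
       1.35690253e-03, 1.83853018e-03]), 'tau': array([-3.65790336e-03, -6.12653446e+01, -2.58188331e+01,  6.92856289e-02,
        4.81658068e-02, -7.83785026e-05]), 'eef_pos': array([ 159.32895596, -604.08364256,  214.04962841]), 'tcp_rot': array([-3.14044524e+00, -1.28249668e-04,  2.57807145e-01]), 'ft_force': array([-0.26444947, -0.57300803, -0.79481363]), 'moment': array([0.0367929 , 0.00989944, 0.02882319]), 'grip_force': 0.0, 'opening': 1.0007714328658635}
top 359.66748385245796 [[-0.0, -1.0, 0.04, 20.26], [-1.0, -0.0, -0.04, 480.73], [0.04, -0.04, -1.0, 716.58], [0.0, 0.0, 0.0, 1.0]]
tablet [(0.72, [164.0, 167.0], [541.0, 190.9, 8.0]), (0.68, [102.0, 196.0], [666.2, 133.8, 8.0])]
half [(0.65, [203.0, 169.0], [461.3, 187.0, 8.0])]
rack [(0.92, [185.0, 173.0], [498.8, 180.8, 0.0])]
warmer [(0.86, [295.0, 161.0], [278.1, 202.8, 0.0]), (0.66, [185.0, 378.0], [49
[... 561 characters left out ...]
, 8.0])]
half [(0.73, [251.0, 297.0], [470.5, 179.1, 8.0]), (0.6, [246.0, 159.0], [697.4, -9.7, 8.0]), (0.35, [206.0, 247.0], [461.7, -14.1, 8.0])]
rack [(0.8, [261.0, 285.0], [505.0, 181.8, 0.0])]
warmer [(0.75, [174.0, 186.0], [501.9, -238.2, 0.0]), (0.56, [226.0, 370.0], [278.5, 205.7, 0.0]), (0.27, [245.0, 159.0], [692.9, -23.0, 0.0])]
slot_mouth [(0.96, [128.0, 184.0], [491.5, -245.7, 130.0]), (0.58, [177.0, 376.0], [277.1, 203.1, 130.0])]
lever_pad [(0.6, [203.0, 424.0], [241.2, 302.9, 105.0]), (0.59, [153.0, 216.0], [471.0, -126.2, 105.0])]
teapot [(0.6, [249.0, 160.0], [697.6, -9.0, 0.0]), (0.43, [129.0, 181.0], [385.8, -473.6, 0.0])]
cup [(0.84, [210.0, 248.0], [461.8, -10.2, 0.0])]
```

View pics/top.png

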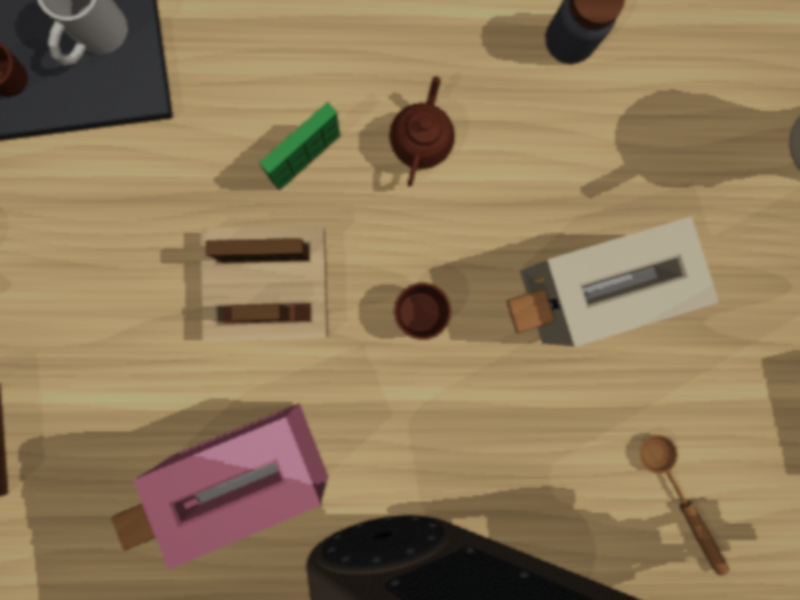

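View pics/scene.png

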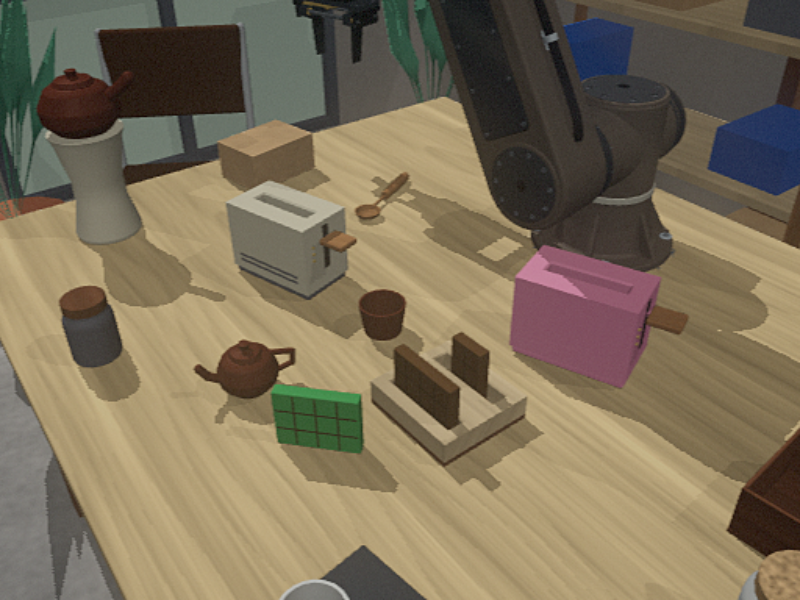

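Both views agree. The full tablet is in the far groove (top image around row 250, col 257 of the 800-wide view), the half tablet is in the near groove, and the cream warmer is at right with its lever pointing toward the cup. Next I'll fit the exact poses.

```bash
python3 - <<'E'
from h import *
p=eyes.read_camera("top");im=p["pixels"].astype(int)
def rect(mask,z,name):
    c,_=cv2.findContours(mask.astype(np.uint8),cv2.RETR_EXTERNAL,cv2.CHAIN_APPROX_NONE);c=max(c,key=cv2.contourArea)
    w=np.array([atz(p,(q[0][1],q[0][0]),z)[:2] for q in c],np.float32)
    (a,b),s,ang=cv2.minAreaRect(w);print(name,(round(a,1),round(b,1)),np.round(s,1),round(ang,2))
w=[d for d in eyes.cut_out("warmer",p) if d["centre"][1]>256][0]["mask"]
g=im.sum(2)
print(np.percentile(g[w],[5,25,50,75,95]))
rect(w&(g>420),130,"wtop")
for t,z in(("tablet",93),("half",93),("rack",38)):
    for d in eyes.cut_out(t,p)[:2]:
        print(t,d["score"],d["centre"],d["mask"].sum()); rect(d["mask"],z,t)
c=p["pixels"][130:230,120:220];c2=p["pixels"][125:225,310:470]
cv2.imwrite("pics/crop.png",np.hstack([cv2.resize(c,(300,300),interpolation=0),cv2.resize(c2,(480,300),interpolation=0)])[:,:,::-1])
E
```

```text
[187. 295. 493. 497. 499.]
wtop (499.4, -238.7) [101.7 168.5] 16.85
tablet 0.93 [159.0, 165.4] 966
tablet (536.6, 180.0) [ 28.6 116.3] 0.55
tablet 0.85 [95.8, 192.1] 1314
tablet (658.1, 128.7) [ 42.  111.3] 43.83
half 0.57 [200.6, 167.9] 422
half (465.3, 176.9) [65.  21.2] 90.0
rack 0.63 [183.0, 171.9] 4274
rack (503.8, 181.9) [140.5 151.9] 1.58
rack 0.45 [157.7, 162.2] 922
rack (543.8, 191.9) [ 29.4 124.3] 1.64
```

View pics/crop.png

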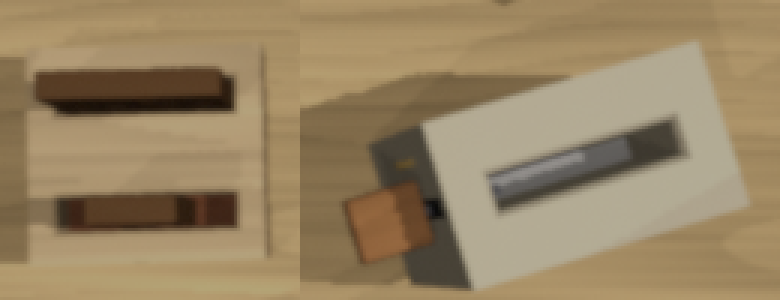

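```bash
python3 -m inch '[[[0.7,-0.44,0],0,-1],[[0.7,-0.44,0],0,-1],[[0.7,-0.44,0],0,-1],[[0.7,-0.44,0],0,-1],[[0.7,-0.44,0],0,-1],[[0.7,-0.44,0],0,-1],[[0.7,-0.44,0],0,-1],[[0.7,-0.44,0],0,-1],[[0.7,-0.44,0],0,-1],[[0.7,-0.44,0],0,-1]]'
python3 -m inch '[[[0,0,0],-1,-1],[[0,0,0],-1,-1],[[0,0,0],-1,-1],[[0,0,0],-1,-1],[[0,0,0],-1,-1],[[0,0,0],-1,-1],[[0,0,0],-1,-1],[[0,0,0],-1,-1],[[0,0,0],-1,-1],[[0,0,-0.5],-1,-1]]'
cat >> h.py <<'E'
def wray(p,rc):
    E=np.array(p["extrinsics"]);x=rc[1]-p["cx"];y=rc[0]-p["cy"];r=np.hypot(x,y);th=r/p["fx"]
    d=E[:3,:3].T@np.array([x/r*np.sin(th),y/r*np.sin(th),np.cos(th)]);return -E[:3,:3].T@E[:3,3],d
def watz(p,rc,z):
    o,d=wray(p,rc);return (o+d*(z-o[2])/d[2]).round(1)
E
python3 - <<'E'
from h import *
s=env.state();print(s["eef_pos"],s["tcp_rot"],s["t"])
p=eyes.read_camera("wrist");print(p["fx"],np.round(p["extrinsics"],3).tolist())
for t,z in(("slot_mouth",130),("lever_pad",105),("cup",0)):
  print(t,[(round(d["score"],2),d["centre"],watz(p,d["centre"],z)) for d in eyes.spot_point(t,p)[:2]])
cv2.imwrite("pics/w1.png",cv2.resize(p["pixels"][:,:,::-1],(800,600)))
E
```

```text
t: 2.4
eef_pos: [499.2, -240.7, 214.8]
tcp_rot: [3.141, -0.0, 0.258]
ft_force: [-0.4, 0.5, 0.9]
opening: 1.003
grip_force: 0.0
t: 3.65
eef_pos: [497.5, -241.6, 243.4]
tcp_rot: [-3.138, -0.0, 1.133]
ft_force: [0.8, -0.6, 0.2]
opening: 1.001
grip_force: 0.0
[ 497.51353933 -241.62521304  243.41658147] [-3.13785797e+00 -4.35012212e-04  1.13324151e+00] 3.65
297.3186396354542 [[0.906, -0.423, -0.004, -551.954], [-0.404, -0.868, 0.288, -48.83], [-0.125, -0.26, -0.958, 420.07], [0.0, 0.0, 0.0, 1.0]]
slot_mouth [(0.82, [186.6, 262.2], array([ 502.9, -238.4,  130. ]))]
lever_pad [(0.74, [102.9, 185.3], array([ 465.9, -128.2,  105. ]))]
cup [(0.62, [36.2, 174.1], array([470.2, -18.9,   0. ]))]
```

View pics/w1.png

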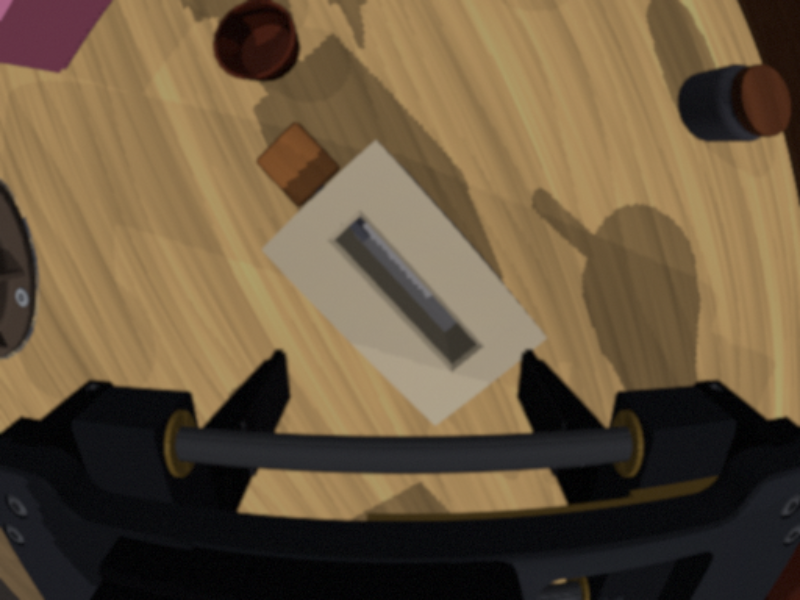

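The wrist view shows the cream top cleanly (corners at about (377,140), (263,247), (435,425) and (546,338)) with the slot in the middle and the paddle at (297,160). I'll fit the top and the slot rectangles from this pose.

```bash
cat >> h.py <<'E'
def wrect(p,mask,z,name,f=watz):
    c,_=cv2.findContours(mask.astype(np.uint8),cv2.RETR_EXTERNAL,cv2.CHAIN_APPROX_NONE);c=max(c,key=cv2.contourArea)
    w=np.array([f(p,(q[0][1],q[0][0]),z)[:2] for q in c],np.float32)
    (a,b),s,ang=cv2.minAreaRect(w);print(name,(round(a,1),round(b,1)),np.round(s,1),round(ang,2));return cv2.boxPoints(((a,b),s,ang))
E
python3 - <<'E'
from h import *
p=eyes.read_camera("wrist");im=p["pixels"].astype(int)
d=eyes.cut_out("warmer",p)[0];print(d["score"],d["centre"])
hull=np.zeros((384,512),np.uint8)
poly=(np.array([(377,140),(263,247),(435,425),(546,338)])*.64).astype(np.int32)
cv2.fillPoly(hull,[poly],1)
sat=im.max(2)-im.min(2);g=im.sum(2)
big=cv2.dilate(hull,np.ones((9,9)))>0
print(np.median(im[hull>0],0),im[100:110,150].mean(0))
cream=big&(sat<45)&(g>330)
wrect(p,cream,130,"top")
inner=cv2.erode(hull,np.ones((15,15)))>0
dark=inner&(g<0.78*np.median(g[hull>0]))
wrect(p,dark,130,"slot")
for d in eyes.cut_out("lever_pad",p)[:1]: print(d["score"],d["centre"],watz(p,d["centre"],105))
E
```

```text
0.87 [175.5, 250.9]
[160. 148. 127.] [147.1 119.1  78.1]
top (501.1, -238.9) [100.1 170.4] 16.79
slot (501.5, -240.2) [ 25.7 117. ] 16.41
0.67 [111.6, 194.2] [ 471.8 -141.5  105. ]
```

```bash
python3 -m inch '[[[0.67,-0.23,0],0,-1],[[0.67,-0.23,0],0,-1],[[0.67,-0.23,0],0,-1],[[0.67,-0.23,0],0,-1],[[0.67,-0.23,0],0,-1],[[0.67,-0.23,0],0,-1],[[0.67,-0.23,0],0,-1],[[0.67,-0.23,0],0,-1],[[0.67,-0.23,0],0,-1],[[0.67,-0.23,0],0,-1]]'
python3 -m inch '[[[0,0,0],-1,-0.2],[[0,0,0],-1,-0.2],[[0,0,0],-1,-0.2],[[0,0,0],-1,-0.2],[[0,0,0],-1,-0.2],[[0,0,0],0,-0.2],[[0,0,0],0,-0.2],[[0,0,0],0,-0.2],[[0,0,0],0,-0.2],[[0,0,0],0,-0.2]]'
python3 - <<'E'
from h import *
s=env.state();print(s["eef_pos"],s["tcp_rot"],s["t"])
p=eyes.read_camera("wrist");im=p["pixels"].astype(int);g=im.sum(2)
for t,z in(("tablet",93),("half",93),("rack",38)):
  for d in eyes.cut_out(t,p)[:2]:
    print(t,round(d["score"],2),d["centre"]); wrect(p,d["mask"],z,t)
cv2.imwrite("pics/w2.png",cv2.resize(p["pixels"][:,:,::-1],(800,600)))
E
```

```text
t: 5.25
eef_pos: [544.5, 181.9, 243.9]
tcp_rot: [-3.141, 0.001, 1.13]
ft_force: [0.4, -0.0, -0.2]
opening: 0.999
grip_force: 0.0
t: 6.5
eef_pos: [544.7, 180.5, 244.6]
tcp_rot: [3.142, 0.0, 1.566]
ft_force: [0.4, 0.1, 0.6]
opening: 0.599
grip_force: 0.0
[544.70499478 180.46700166 244.60216464] [3.14155514e+00 7.98940106e-05 1.56643273e+00] 6.5
tablet 0.91 [173.9, 256.7]
tablet (542.1, 187.0) [ 18.9 114.6] 2.04
tablet 0.83 [203.7, 352.0]
tablet (661.0, 148.5) [ 18.4 130.7] 42.91
half 0.76 [176.4, 191.5]
half (473.6, 186.8) [32.7 65.9] 2.48
rack 0.93 [158.8, 228.6]
rack (504.5, 183.4) [141.6 151.9] 1.94
```

View pics/w2.png

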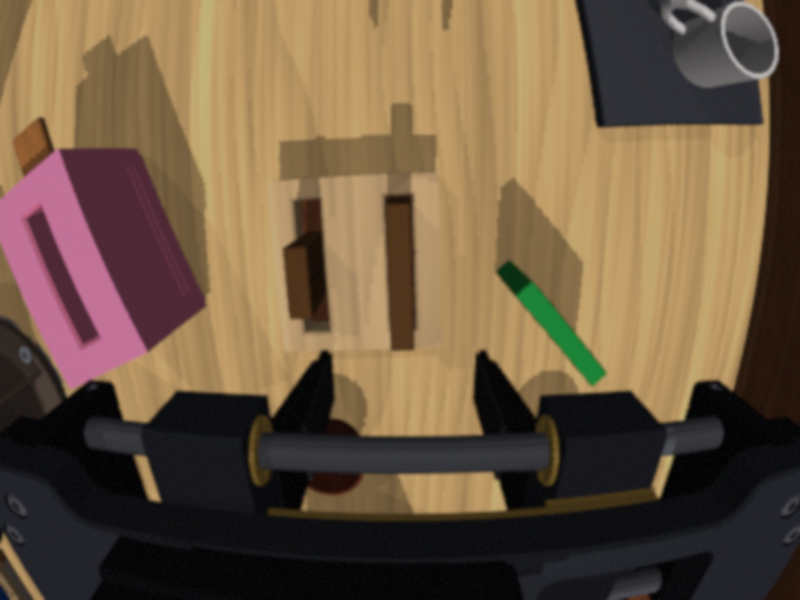

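The wrist view shows the tablet nearly centred between the fingers (col ≈400 of 800). The half tablet is to its left and the green decoy to its right. The pose is about (542, 185) with a 2° yaw.

```bash
python3 -m inch '[[[0.075,-0.045,0.35],-0.45,-0.2],[[0,0,0.36],0,-0.2],[[0,0,0.36],0,-0.2],[[0,0,0.36],0,-0.2],[[0,0,0.36],0,-0.2],[[0,0,0.36],0,-0.2],[[0,0,0.36],0,-0.2],[[0,0,0.36],0,-0.2],[[0,0,0.2],0,-0.2],[[0,0,0],0,-0.2]]'
python3 -m inch '[[[0,0,0],0,1],[[0,0,0],0,1],[[0,0,0],0,1],[[0,0,0],0,1],[[0,0,0],0,1],[[0,0,0],0,1],[[0,0,0],0,1],[[0,0,0],0,1],[[0,0,0],0,1],[[0,0,0],0,1]]'
```

```text
t: 7.95
eef_pos: [541.8, 184.9, 59.9]
tcp_rot: [-3.141, 0.0, 1.606]
ft_force: [-0.2, -0.1, 0.1]
opening: 0.599
grip_force: 0.0
t: 9.2
eef_pos: [542.1, 185.0, 60.5]
tcp_rot: [3.141, 0.0, 1.606]
ft_force: [-1.3, 0.1, 6.0]
opening: 0.187
grip_force: 30.0
```

```bash
python3 -m inch '[[[0,0,-0.1],0,1],[[0,0,-0.2],0,1],[[0,0,-0.3],0,1],[[0,0,-0.3],0,1],[[0,0,-0.35],0,1],[[0,0,-0.35],0,1],[[0,0,-0.35],0,1],[[0,0,-0.35],0,1],[[0,0,-0.3],0,1],[[0,0,-0.1],0,1]]'
python3 - <<'E'
from h import *
s=env.state();print(s["eef_pos"],s["tcp_rot"],s["ft_force"],s["opening"])
p=eyes.read_camera("wrist")
z=s["eef_pos"][2]+33
for d in eyes.cut_out("tablet",p)[:2]:
    print(round(d["score"],2),d["centre"],d["mask"].sum()); wrect(p,d["mask"],z,"tab")
q=eyes.read_camera("scene")
cv2.imwrite("pics/w3.png",np.hstack([p["pixels"][100:,56:456],q["pixels"][84:,112:]])[:,:,::-1])
E
```

```text
t: 10.45
eef_pos: [542.2, 185.1, 223.8]
tcp_rot: [3.14, -0.0, 1.606]
ft_force: [0.8, 0.2, -2.6]
opening: 0.19
grip_force: 30.0
[542.17396744 185.05151818 223.83935051] [ 3.13973847e+00 -2.25214542e-04  1.60610423e+00] [ 0.8439564   0.18867001 -2.62324194] 0.18959038073245588
0.91 [218.4, 258.5] 5076
tab (541.3, 214.2) [17.4 71.2] 2.0
0.78 [216.9, 355.6] 1515
tab (594.4, 213.2) [ 8.6 61.7] 42.9Traceback (most recent call last):
  File "<stdin>", line 8, in <module>
    return _nx.concatenate(arrs, 1, dtype=dtype, casting=casting)
           ~~~~~~~~~~~~~~~^^^^^^^^^^^^^^^^^^^^^^^^^^^^^^^^^^^^^^^
ValueError: all the input array dimensions except for the concatenation axis must match exactly, but along dimension 0, the array at index 0 has size 284 and the array at index 1 has size 300
```

```bash
python3 - <<'E'
from h import *
p=eyes.read_camera("wrist");E=np.array(p["extrinsics"]);print("cam",-E[:3,:3].T@E[:3,3])
m=eyes.cut_out("tablet",p)[0]["mask"];g=p["pixels"].sum(2)
for r in range(90,300,6):
    c=np.where(m[r])[0]
    if len(c)>4: print(r,c[0],c[-1],int(np.median(g[r,c])),watz(p,(r,(c[0]+c[-1])/2),257)[:2],end=";")
q=eyes.read_camera("scene")
a=cv2.resize(p["pixels"][100:300,156:356],(400,400),interpolation=0);b=cv2.resize(q["pixels"][60:260,160:360],(400,400))
cv2.imwrite("pics/w3.png",np.hstack([a,b])[:,:,::-1])
E
```

```text
cam [539.05170203 267.62005483 393.14360133]
180 324 335 88 [574.6 235.1];186 324 341 77 [576.5 232.1];192 329 347 80 [579.6 229.2];198 333 352 212 [582.3 226.2];204 338 356 216 [585.  223.2];210 343 359 218 [587.6 220.1];216 348 365 217 [591.1 216.9];222 352 370 219 [594.1 213.7];228 356 374 217 [596.9 210.3];234 362 378 215 [600.4 206.9];240 367 383 215 [604.  203.4];246 370 387 214 [606.9 199.7];252 375 390 214 [610.2 196. ];258 380 386 215 [611.3 192.2];
```

View pics/w3.png

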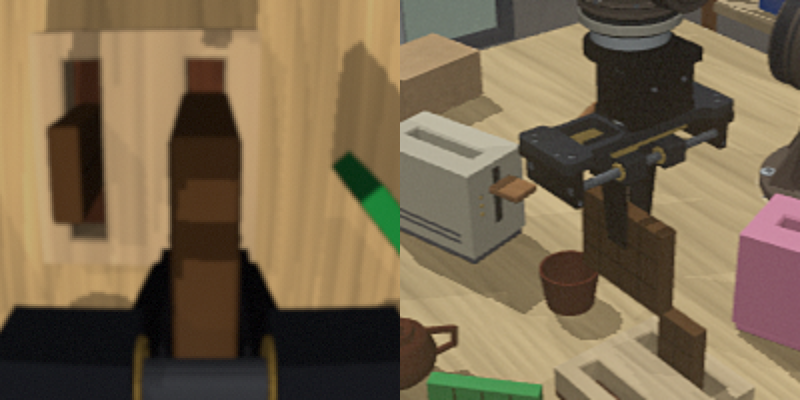

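The crop shows the tablet held vertically between the fingers. The top end edge is at px row ≈168, cols 241–276, and the bottom end edge is at row ≈146, cols 249–268.

```bash
python3 - <<'E'
from h import *
p=eyes.read_camera("wrist");g=p["pixels"].sum(2)
print(g[140:176,258].tolist())
for rc,z in(((167.5,240.5),257),((167.5,276.5),257),((168,258.5),257),((146,249),172),((146,268.5),172)):print(watz(p,rc,z),end=" ")
print(env.state()["eef_pos"])
E
```

```text
[164, 161, 161, 162, 157, 132, 97, 64, 61, 56, 61, 56, 58, 64, 61, 54, 64, 54, 53, 69, 60, 55, 58, 60, 57, 56, 55, 60, 81, 92, 100, 104, 103, 103, 105, 98]
[531.9 239.5 257. ] [548.6 240.1 257. ] [540.3 239.6 257. ] [533.3 238.5 172. ] [547.8 239.1 172. ] [541.81403602 184.93019881 221.74476732]
```

```bash
python3 -m inch '[[[-0.4,-0.06,0],0,1],[[-0.75,-0.1,0],0,1],[[-0.8,-0.1,0],0,1],[[-0.8,-0.1,0],0,1],[[-0.8,-0.1,0],0,1],[[-0.8,-0.1,0],0,1],[[-0.8,-0.1,0],0,1],[[-0.8,-0.1,0],0,1],[[-0.7,-0.1,0],0,1],[[-0.395,-0.063,0],0,1]]'
python3 -m inch '[[[0,0,0],-0.5,1],[[0,0,0],-0.5,1],[[0,0,0],-0.5,1],[[0,0,0],-0.5,1],[[0,0,0],-0.5,1],[[0,0,0],-0.44,1],[[0,0,0],0,1],[[0,0,0],0,1],[[0,0,0],0,1],[[0,0,0],0,1]]'
python3 - <<'E'
from h import *
s=env.state();print(s["eef_pos"],np.degrees(s["tcp_rot"]),s["ft_force"],s["opening"])
p=eyes.read_camera("wrist")
a=cv2.resize(p["pixels"][100:300,156:356],(600,600),interpolation=1)
cv2.imwrite("pics/w4.png",a[:,:,::-1])
def wproj(X):
    E=np.array(p["extrinsics"]);c=E[:3,:3]@np.array(X,float)+E[:3,3];th=np.arctan2(np.hypot(c[0],c[1]),c[2]);f=np.arctan2(c[1],c[0])
    return np.array([p["cy"]+p["fy"]*th*np.sin(f),p["cx"]+p["fx"]*th*np.cos(f)])
a=np.radians(106.75);u=np.array([np.cos(a),np.sin(a)]);v=np.array([u[1],-u[0]]);C=np.array([501.3,-239.5])
for i,j in((85,-50),(85,50),(57,-11),(57,11)):print(i,j,((wproj([*(C+i*u+j*v),130])-[100,156])*3).round())
E
```

```text
t: 12.05
eef_pos: [501.1, -241.4, 221.9]
tcp_rot: [-3.141, -0.0, 1.605]
ft_force: [0.6, 0.6, -1.7]
opening: 0.186
grip_force: 30.0
t: 13.3
eef_pos: [501.6, -239.4, 222.4]
tcp_rot: [-3.142, 0.0, 1.862]
ft_force: [-1.0, -0.1, -1.7]
opening: 0.187
grip_force: 30.0
[ 501.56589166 -239.39327257  222.39451001] [-1.79998393e+02  8.33465775e-04  1.06703979e+02] [-1.03106746 -0.11487269 -1.74289803] 0.1866377884711173
85 -50 [ 18. 133.]
85 50 [ 17. 473.]
57 -11 [109. 266.]
57 11 [109. 341.]
```

View pics/w4.png

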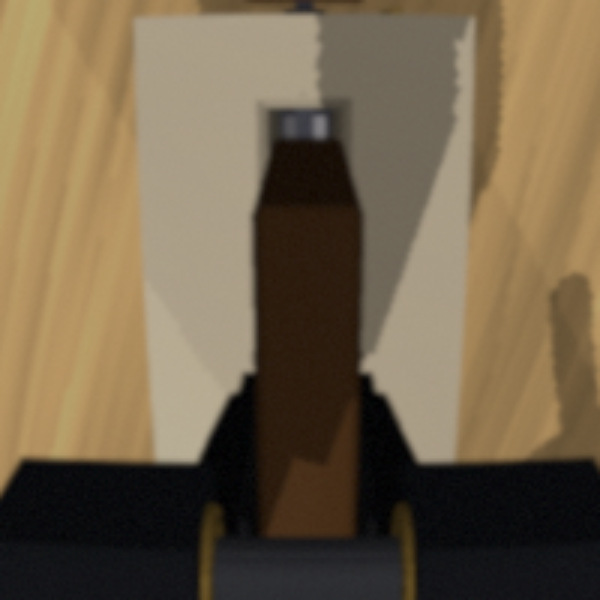

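Predicted and seen corners agree to about 1 mm: slot end at row ~107, and the mouth centred at col ~304 with the tablet at ~307. I'll trim +0.9 mm along the slot and −0.4 mm across, then lower in two stages.

```bash
python3 -m inch '[[[0.015,-0.007,0],0,1],[[0,0,0.15],0,1],[[0,0,0.15],0,1],[[0,0,0.1],0,1],[[0,0,0.1],0,1],[[0,0,0.1],0,1],[[0,0,0.1],0,1],[[0,0,0.1],0,1],[[0,0,0.1],0,1],[[0,0,0],0,1]]'; python3 -c "
from h import *
s=env.state();print(s['moment'],s['ft_force'])"
```

```text
t: 14.6
eef_pos: [500.8, -238.6, 168.0]
tcp_rot: [-3.141, -0.001, 1.863]
ft_force: [0.4, 0.6, -2.0]
opening: 0.188
grip_force: 30.0
[-0.03776883 -0.1164458   0.02390155] [ 0.39617708  0.57192478 -2.02928281]
```

```bash
python3 -m inch '[[[0,0,0.07],0,1],[[0,0,0.07],0,1],[[0,0,0.07],0,1],[[0,0,0.07],0,1],[[0,0,0.07],0,1],[[0,0,0.06],0,1],[[0,0,0.05],0,1],[[0,0,0.03],0,1],[[0,0,0],0,1],[[0,0,0],0,1]]'; python3 -c "
from h import *
s=env.state();print(s['moment'],s['ft_force'])"
```

```text
t: 15.85
eef_pos: [501.0, -238.7, 139.1]
tcp_rot: [3.141, 0.0, 1.863]
ft_force: [0.1, 0.3, -1.8]
opening: 0.185
grip_force: 30.0
[-0.00438737 -0.12021679  0.02749612] [ 0.11528479  0.3469168  -1.79756952]
```

```bash
python3 -m inch '[[[0,0,0.015],0,1],[[0,0,0],0,1],[[0,0,0],0,0.4],[[0,0,0],0,0.2],[[0,0,0],0,0],[[0,0,0],0,0],[[0,0,0],0,0],[[0,0,-0.2],0,0],[[0,0,-0.4],0,0],[[0,0,-0.5],0,0]]'
python3 - <<'E'
from h import *
s=env.state();print(s["eef_pos"],s["ft_force"])
p=eyes.read_camera("wrist");q=eyes.read_camera("scene")
a=cv2.resize(p["pixels"][60:260,156:356],(400,400),interpolation=1);b=cv2.resize(q["pixels"][60:210,110:260],(400,400))
cv2.imwrite("pics/w5.png",np.hstack([a,b])[:,:,::-1])
for t,z in(("lever_pad",105),("tablet",85)):
  for n,P,f in(("w",p,watz),("s",q,atz)):
    print(t,n,[(round(d["score"],2),d["centre"],f(P,d["centre"],z)) for d in eyes.spot_point(t,P)[:3]])
E
```

```text
t: 17.1
eef_pos: [500.8, -238.6, 205.3]
tcp_rot: [-3.141, -0.0, 1.863]
ft_force: [1.0, -0.4, -1.2]
opening: 0.502
grip_force: 0.0
[ 500.79887334 -238.60201698  205.307019  ] [ 1.012714   -0.4252639  -1.20129746]
lever_pad w [(0.72, [75.8, 256.9], array([ 468.1, -131.9,  105. ]))]
lever_pad s [(0.76, [150.7, 215.4], array([ 466.3, -137.7,  105. ])), (0.57, [200.8, 426.5], array([232.2, 301.9, 105. ]))]
tablet w [(0.88, [189.1, 256.5], array([ 499.6, -238.4,   85. ]))]
tablet s [(0.86, [280.6, 205.7], array([707. , 206.1,  85. ])), (0.69, [147.8, 184.4], array([ 503.5, -228.8,   85. ]))]
```

View pics/w5.png

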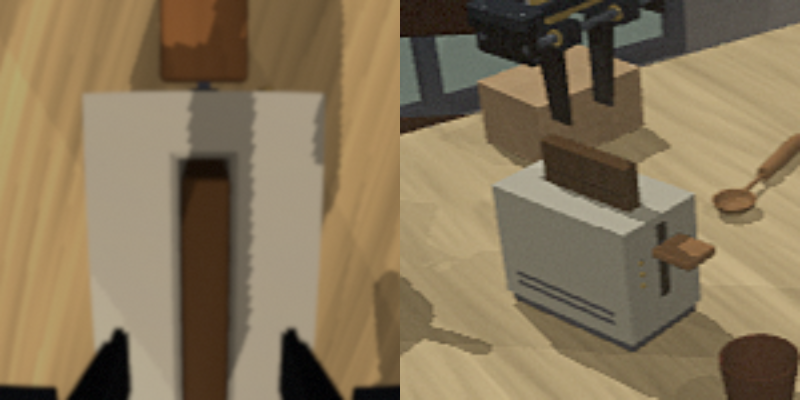

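The tablet stands upright in the slot, proud of the top, and the paddle is straight ahead along tool x. Next I'll shut the fingers and move over the pad.

```bash
python3 -m inch '[[[0.47,0,0],0,1],[[0.47,0,0],0,1],[[0.47,0,0],0,1],[[0.46,0,0],0,1],[[0,0,0],0,1],[[0,0,0.3],0,1],[[0,0,0.4],0,1],[[0,0,0.4],0,1],[[0,0,0.3],0,1],[[0,0,0.1],0,1]]'
python3 -m inch '[[[0,0,0],0,1],[[0,0,0.05],0,1],[[0,0,0.05],0,1],[[0,0,0.05],0,1],[[0,0,0.05],0,1],[[0,0,0.05],0,1],[[0,0,0],0,1],[[0,0,0],0,1],[[0,0,0],0,1],[[0,0,0],0,1]]'
```

```text
t: 18.65
eef_pos: [468.5, -131.8, 112.8]
tcp_rot: [-3.14, -0.001, 1.862]
ft_force: [0.1, 0.3, 1.0]
opening: 0.005
grip_force: 0.0
t: 19.9
eef_pos: [468.7, -131.2, 99.4]
tcp_rot: [3.141, 0.0, 1.863]
ft_force: [-1.2, 0.6, 5.6]
opening: 0.006
grip_force: 2.8
```

```bash
python3 -m inch '[[[0,0,0.06],0,1],[[0,0,0.06],0,1],[[0,0,0.06],0,1],[[0,0,0.06],0,1],[[0,0,0.06],0,1],[[0,0,0.06],0,1],[[0,0,0.06],0,1],[[0,0,0.06],0,1],[[0,0,0.02],0,1],[[0,0,0],0,1]]'
python3 - <<'E'
from h import *
s=env.state();print(s["eef_pos"],s["joints"],s["ft_force"])
p=eyes.read_camera("wrist");q=eyes.read_camera("scene")
a=cv2.resize(p["pixels"][60:260,156:356],(400,400),interpolation=1);b=cv2.resize(q["pixels"][80:200,120:240],(400,400))
cv2.imwrite("pics/w6.png",np.hstack([a,b])[:,:,::-1])
E
```

```text
t: 21.15
eef_pos: [468.8, -131.2, 69.6]
tcp_rot: [3.141, 0.0, 1.863]
ft_force: [-1.6, 1.5, 10.7]
opening: 0.005
grip_force: 5.1
[ 468.76010035 -131.22715018   69.57141092] [-4.08730600e-01  5.16066283e-01  2.03628482e+00 -7.40926261e-05
  5.88635928e-01 -7.00495725e-01] [-1.56823953  1.45722445 10.67655267]
```

View pics/w6.png

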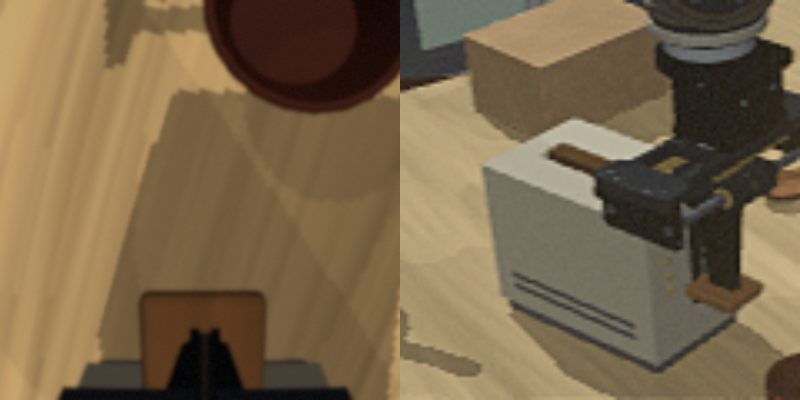

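The paddle is well down, the tablet has sunk to just above the mouth, and the cup is clear. The lever is at about 35.5 mm, so I'll nudge 1.5 mm deeper and then hold.

```bash
H='x'; python3 -m inch '[[[0,0,0.025],0,1],[[0,0,0],0,1],[[0,0,0],0,1],[[0,0,0],0,1],[[0,0,0],0,1],[[0,0,0],0,1],[[0,0,0],0,1],[[0,0,0],0,1],[[0,0,0],0,1],[[0,0,0],0,1]]'
python3 -m inch '[[[0,0,0],0,1],[[0,0,0],0,1],[[0,0,0],0,1],[[0,0,0],0,1],[[0,0,0],0,1],[[0,0,0],0,1],[[0,0,0],0,1],[[0,0,0],0,1],[[0,0,0],0,1],[[0,0,0],0,1]]'
python3 -m inch '[[[0,0,0],0,1],[[0,0,0],0,1],[[0,0,0],0,1],[[0,0,0],0,1],[[0,0,0],0,1],[[0,0,0],0,1],[[0,0,0],0,1],[[0,0,0],0,1],[[0,0,0],0,1],[[0,0,0],0,1]]'
```

```text
t: 22.5
eef_pos: [468.8, -131.2, 68.2]
tcp_rot: [3.141, 0.0, 1.863]
ft_force: [-1.7, 2.1, 10.4]
opening: 0.003
grip_force: 5.3
t: 23.75
eef_pos: [468.8, -131.2, 68.2]
tcp_rot: [3.141, 0.0, 1.863]
ft_force: [-1.6, 0.5, 11.0]
opening: 0.005
grip_force: 5.3
t: 25.0
eef_pos: [468.7, -131.2, 68.2]
tcp_rot: [3.141, 0.0, 1.863]
ft_force: [-1.5, 1.0, 9.7]
opening: 0.003
grip_force: 5.3
```

```bash
python3 -c "
from cell import env
print(env.job_done(), env.state()['eef_pos'])"
```

```text
the job is handed in; nothing more can be done
the job is handed in; nothing more can be done
```

The full tablet stands in the cream warmer's slot. By arm height, the lever is about 37 mm down (third click); I held it there over 3 s at about 10 N and handed the job in at about 25 s, still pressing. I never touched the half tablet, teapot or cup.

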